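# Lock the radio unit's service hatch

### The job

Take the winged quarter-turn fastener out of the parts rack and put it into the empty keyhole in the hatch of the white radio unit, then press lightly and turn it about a quarter turn until you feel it drop into its locked detent, flange flush on the hatch. Do not force it (a light press of 5 to 10 newtons is plenty), let go when it is locked, and leave the thumbscrew, the screwdriver and the brass attenuator where they are.

Things in the scene. Friction and masses are not known exactly. Their poses are not given: they have to be found in the camera images.
- stud: Loose winged quarter-turn fastener, 40-85 g, hanging upright by its flange in a rack slot. Origin: centre of the flange's underside; z up the shaft, x along the wing. Steel flange 34 mm diameter, z = 0 to 4 mm; above it an upright black flat wing 32 mm long (x), 10 mm thick (y), z = 4 to 32 mm: grip it across its thickness. Steel shaft 13 mm diameter below. A half turn looks the same.
- foot (a point): Centre of the underside of the stud's foot, on the shaft axis 20 mm below the stud's origin; axes as the stud's. The foot is a square-edged steel cross-bar 28 mm long (x), 7 mm thick (y) and 6 mm high, parallel to the wing.
- unit: White radio unit 200 (x) x 240 (y) mm, fixed to the bench; origin under its centre, z up. On top a flat aluminium hatch 120 x 180 mm, 6 mm thick, top face 90 mm above the bench, with two fastener positions on its centre line: at y = +55 mm an identical fastener already locked, wing along the unit's y, head 32 mm high; at y = -55 mm the empty keyhole.
- keyhole (a point): Centre of the empty keyhole on the hatch's top face; axes as the unit's. A slot 30.5 mm long (x), 9.5 mm wide (y), with a 15.5 mm square opening at its centre for the shaft, through the 6 mm hatch, no chamfers. The foot goes in with the wing along the slot.
- ledge (a point): Point 15 mm below the keyhole, on the rigid ledge where the foot first rests, the flange then 5 mm above the hatch. A straight groove in the ledge, 10.5 mm wide, lies roughly across the slot; its angle is not known exactly: the foot drops in after 65 to 115 degrees of turn, either way round, sinking 5 mm until the flange is flush. No end stop; turned without downward load it may ride past.
- rack: Grey plastic parts rack 170 (x) x 70 (y) x 40 mm, fixed to the bench; origin under its centre. Two equal slots 31 mm (x) x 16.5 mm (y), 30 mm deep, at x = -45 and +45 mm; the stud hangs in one with its wing along the rack's x, the thumbscrew in the other.
- thumbscrew: Bystander: loose thumbscrew with a round black knob 28 mm in diameter, 24 mm high over the rack, in the rack's other slot. Origin: centre of its flange's underside.
- screwdriver: Bystander: loose screwdriver lying on the bench between unit and rack. Origin on its underside.
- attenuator: Bystander: brass round attenuator 32 mm in diameter, 60 mm high, standing on the bench between unit and rack. Origin: centre of its underside.
Things that resemble listed ones, but are neither listed nor needed, are in the scene too. Leave any green look-alike of the stud alone.

How it is judged:
On the way, in this order (a step that is already met when the one before it is completed fails the run):
1. the fastener's foot is through the keyhole, under the hatch (z of stud in the frame of keyhole below 0.0075 m and horizontal distance between stud and keyhole below 0.004 m and angle between stud's own z axis and vertical below 0.12 rad), for 0.1 s.
2. the fastener has been turned and has dropped into its detent, flange flush (z of stud in the frame of keyhole between -0.003 and 0.002 m and horizontal distance between stud and keyhole below 0.004 m and angle between stud's own z axis and vertical below 0.08 rad and angle between the x axis of stud and the x axis of unit, either way round above 1 rad), for 0.2 s.
At the end, for the whole second after the job is handed in: The fastener is in its detent: flange underside within 2 mm of the hatch face, within 4 mm of the keyhole's centre, upright within 0.08 rad, its wing more than 1.0 rad away from the slot's direction, at rest and released (all of step 2 and linear speed of stud below 0.01 m/s and angular speed of stud below 0.1 rad/s); the robot touches nothing.
It fails at once if the fastener is forced against the radio unit with more than 35 N (contact force between stud and unit above 35 N).
It fails at once if the thumbscrew is moved more than 30 mm (distance of thumbscrew from where it was at the start of the episode above 0.03 m).
It fails at once if the screwdriver is moved more than 30 mm (distance of screwdriver from where it was at the start of the episode above 0.03 m).
It fails at once if the attenuator is moved more than 30 mm (distance of attenuator from where it was at the start of the episode above 0.03 m).
It also fails if it takes over 72 s, if anything falls off the work surface, if the arm or the gripper's body presses on something with over 40 N, if the wrist force passes 120 N, or if a joint passes its speed limit or range.

### The arm

A 6-joint arm with a two-finger parallel gripper is mounted at the origin on the work surface. World frame = base frame: x ahead of the robot, y to its left, z up, the work surface at z = 0. Lengths are in m, angles in rad, forces in N, time in s.
With the tool pointing down it reaches from about 0.325 to 0.9 m from the base axis. Payload 6.1 kg.
Tool frame: the origin (TCP) lies midway between the tips of the shut fingers; the grasp point (between the pads) lies 19 mm behind it; z points along the fingers, y is the line along which they close (so a half turn about z gives the same grasp; the last joint's range is limited). The gripper opens to 85 mm and grips with 20 to 120 N. Pads are 22 mm wide; open, the fingers measure 114 mm over their backs; the gripper's body (76 mm by 85 mm) begins 54 mm behind the grasp point. The pads swing forward as they close: fully open they stand 13 mm farther back than shut.
Start: joints at [-0.126, 0.22, 1.526, -0, 1.395, -0.126], TCP at [0.625, -0, 0.231] pointing down, gripper open.
Joint ranges: [-2.98, 2.98], [-0.91, 2.08], [0.09, 2.57], [-1.24, 4.39], [0.2, 2.65], [-2.68, 2.68]. Speed limits (rad/s): [2.57, 2.57, 3.01, 3.14, 3.14, 3.14].

### API

Orientations are given as [roll, pitch, yaw] about the fixed x, y, z axes, in that order (R = Rz(yaw) Ry(pitch) Rx(roll)).
In Python, from plant import movep, move_l, set_joints, gripper_to, hold, inverse_kinematics, observe, get_image, get_calibration, Unreachable, job_done gives the robot as it stands. Calls block until the motion is done:
- movep(position, orientation): joint-space move of the TCP to a pose.
- move_l(position, feed=0.15, rotation=None, max_force=None): straight line of the TCP; rotation=None keeps the orientation; feed is the mean speed in m/s. With max_force (N) it stops when the force on the tool has changed by that much, and returns True; else False.
- set_joints(angles): joint-space move.
- gripper_to(opening, f_grip=None): finger opening in m; f_grip is the grip in N (None keeps the last); returns when the fingers have stopped.
- hold(seconds).
- inverse_kinematics(position, orientation): joint angles nearest the present ones, or None.
- observe(): the state.
- get_image(name): name is "scene" or "side" or "wrist"; returns (picture, depth): 480x640x3 uint8, red, green, blue; 480x640 float32, m along the optical axis (not along the pixel's ray), 0 where there is no reading.
- get_calibration(name): a dict with "intrinsics" (3x3 intrinsics, pixels), "world_from_camera" (4x4, takes a point from camera to world coordinates). Camera axes: x right, y down, z forward; pixel columns grow to the right and rows downward; lengths in m; the calibration is good to about 2 mm. A picture is of the moment at which its call begins: read the wrist's pose just before it. get_calibration takes no time and is no camera call; for the wrist camera it gives the pose at the moment of the call.
A pose or a line that the arm cannot do raises Unreachable and nothing moves.
- job_done(): hands the job in; it is judged then, once.
The state is a dict: "time_s": time; "q": joint angles; "joint_velocities": joint speeds; "joint_torque": joint torques, N m; "eef_pos": TCP position; "tcp_rot": TCP orientation; "ft_force": force on the tool from outside, world axes, zero at the start; "torque": the same for the moment, N m; "opening": finger opening in m; "grasp_force": force on a finger pad.
Only numpy, scipy, OpenCV 4.12 (cv2) and the standard library are available. Lean on these libraries where they do the work, as an engineer would, in place of code of your own. Each camera call takes 0.05 s, during which the arm holds its last target. There are 200 camera calls.

## Working session

There is one attempt and no reset: what is moved stays moved. The work goes in short steps, each a Python script; the robot and the scene stay as the last script left them, time stands still between calls to the robot, and variables do not carry over. Pictures are saved under pics/ and viewed, at most 10 in all, crops included, and the job is handed in when it is done.

```bash
mkdir -p pics; ls; python3 - <<'E'
from plant import *
import cv2, numpy as np
for n in ["scene","side","wrist"]:
    c=get_calibration(n); im,d=get_image(n)
    np.savez(f"pics/{n}0.npz",im=im,d=d,K=c["intrinsics"],T=c["world_from_camera"])
    cv2.imwrite(f"pics/{n}0.png",im[:,:,::-1]); print(n,np.round(c["world_from_camera"],3).tolist(),np.round(c["intrinsics"],1).tolist())
print(observe())
E
```

```text
pics
scene [[0.65, 0.533, -0.541, 1.198], [0.76, -0.453, 0.467, -0.516], [0.004, -0.715, -0.699, 0.905], [0.0, 0.0, 0.0, 1.0]] [[562.5, 0.0, 327.1], [0.0, 562.5, 237.5], [0.0, 0.0, 1.0]]
side [[-0.992, -0.077, 0.104, 0.453], [-0.128, 0.706, -0.696, 0.562], [-0.02, -0.704, -0.71, 0.593], [0.0, 0.0, 0.0, 1.0]] [[435.0, 0.0, 319.1], [0.0, 435.0, 240.6], [0.0, 0.0, 1.0]]
wrist [[1.0, 0.0, -0.003, 0.625], [-0.001, -0.965, -0.261, 0.066], [-0.003, 0.261, -0.965, 0.372], [0.0, 0.0, 0.0, 1.0]] [[423.0, 0.0, 312.5], [0.0, 423.0, 240.5], [0.0, 0.0, 1.0]]
{'time_s': 0.15, 'q': array([-1.26073448e-01,  2.21028669e-01,  1.52735574e+00,  1.14204974e-05,
        1.39469706e+00, -1.26133249e-01]), 'joint_velocities': array([ 0.00076303, -0.00183498, -0.00343585,  0.00113618,  0.00086593,
       -0.00016248]), 'joint_torque': array([ 5.24838761e-04, -4.97483325e+01, -3.89904678e+01, -1.73041117e-04,
        7.14129725e-03, -8.50862284e-05]), 'eef_pos': array([6.24534949e-01, 7.54949557e-05, 2.30456716e-01]), 'tcp_rot': array([-3.14011708e+00, -1.98443246e-04,  1.57085397e+00]), 'ft_force': array([-1.06207683,  0.25623143, -0.97735746]), 'torque': array([0.03239599, 0.02669792, 0.024157  ]), 'grasp_force': 0.0, 'opening': 0.08517708322196617}
```

View pics/scene0.png

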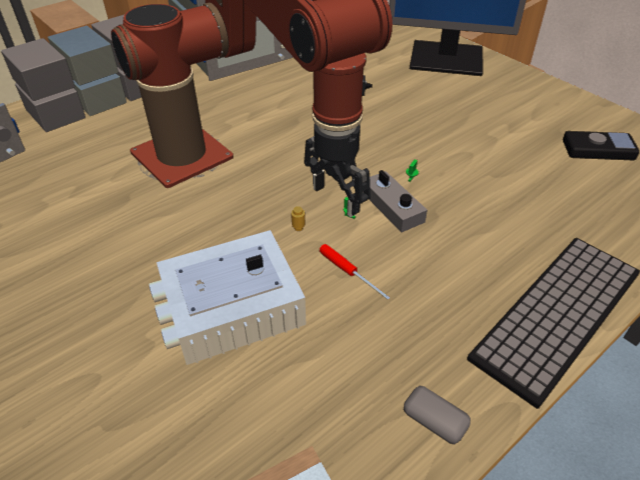

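View pics/wrist0.png

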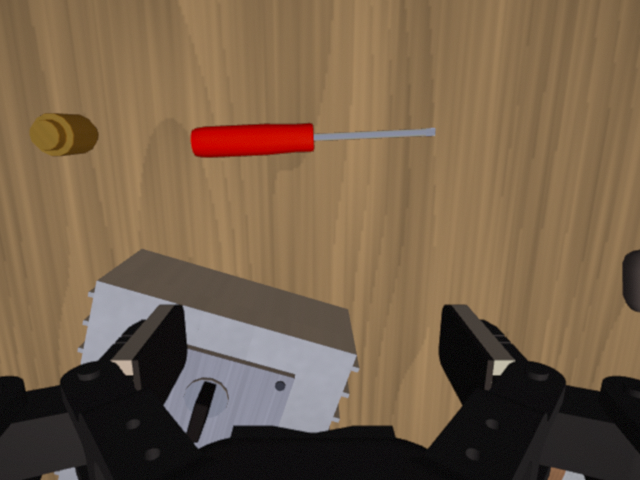

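The scene view shows the unit with its locked fastener at (253,263), the keyhole at (200,285), and the rack with the wing at (384,179) and the knob at (405,201). The wrist view shows the attenuator at (60,135), the screwdriver at (310,138), and the unit's corner. Green decoys sit near the rack. I'll get rough positions from depth next, then close wrist views.

```bash
cat > h.py <<'E'
import numpy as np, cv2
from plant import *
def ray(u,v,z,K,T):
    "cast pixel(s) onto plane z"
    uv=np.atleast_2d(np.stack([np.ravel(u),np.ravel(v)],-1)).astype(float)
    d=(np.c_[uv,np.ones(len(uv))]@np.linalg.inv(K).T)@T[:3,:3].T
    o=T[:3,3]; return o+d*((z-o[2])/d[:,2])[:,None]
def cloud(d,K,T):
    v,u=np.mgrid[:480,:640]
    p=(np.stack([u,v,np.ones_like(u)],-1)@np.linalg.inv(K).T)*d[...,None]
    return p@T[:3,:3].T+T[:3,3]
def shot(n,name):
    T=get_calibration(n); im,d=get_image(n)
    K,T=np.array(T["intrinsics"]),np.array(T["world_from_camera"])
    np.savez(f"pics/{name}.npz",im=im,d=d,K=K,T=T); cv2.imwrite(f"pics/{name}.png",im[:,:,::-1])
    return im,d,K,T
E
python3 - <<'E'
from h import *
z=np.load("pics/scene0.npz"); P=cloud(z["d"],z["K"],z["T"])
for n,u,v,h in [("wing",384,177,.072),("knob",405,199,.064),("locked",253,263,.12),("keyhole",200,285,.09),("atten",298,212,.06),("sd",340,260,.015),("sdtip",387,297,.005),("rackA",375,197,.04),("rackfar",370,180,.04),("rackC",425,212,.04),("green1",349,205,.03),("green2",412,168,.03)]:
    print(n,P[v,u].round(3),ray(u,v,h,z["K"],z["T"])[0].round(3))
E
```

```text
wing [0.479 0.283 0.066] [0.484 0.277 0.072]
knob [0.565 0.265 0.063] [0.566 0.264 0.064]
locked [ 0.546 -0.142  0.113] [ 0.551 -0.145  0.12 ]
keyhole [ 0.493 -0.235  0.072] [ 0.508 -0.241  0.09 ]
atten [0.438 0.052 0.059] [0.439 0.051 0.06 ]
sd [0.586 0.048 0.023] [0.58  0.053 0.015]
sdtip [0.72  0.058 0.014] [0.714 0.064 0.005]
rackA [0.486 0.249 0.026] [0.497 0.237 0.04 ]
rackfar [0.441 0.275 0.038] [0.443 0.273 0.04 ]
rackC [0.606 0.294 0.034] [0.61  0.288 0.04 ]
green1 [ 0.671 -0.014  0.272] [0.47  0.179 0.03 ]
green2 [0.48  0.382 0.044] [0.468 0.397 0.03 ]
```

```bash
python3 - <<'E'
from h import *
R=[np.pi,0,np.pi/2]
movep([.525,-.245,.26],R); hold(.3); print(observe()['eef_pos'].round(4)); shot("wrist","unit1")
movep([.52,.265,.26],R); hold(.3); print(observe()['eef_pos'].round(4)); shot("wrist","rack1"); print(observe()['time_s'])
E
```

```text
[ 0.5255 -0.244   0.2598]
[0.5203 0.2644 0.26  ]
3.7333
```

View pics/unit1.png

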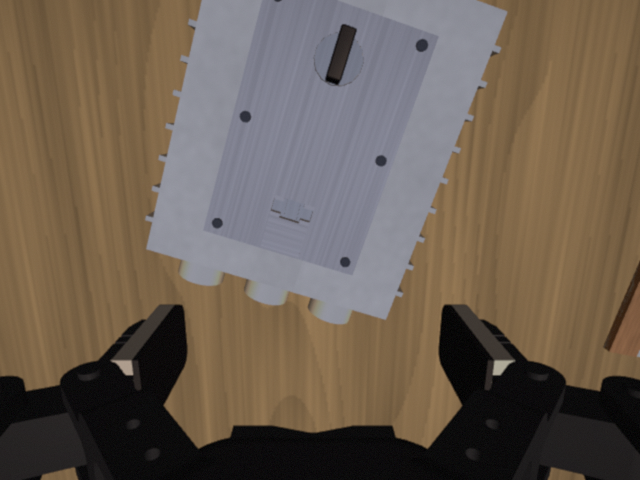

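View pics/rack1.png

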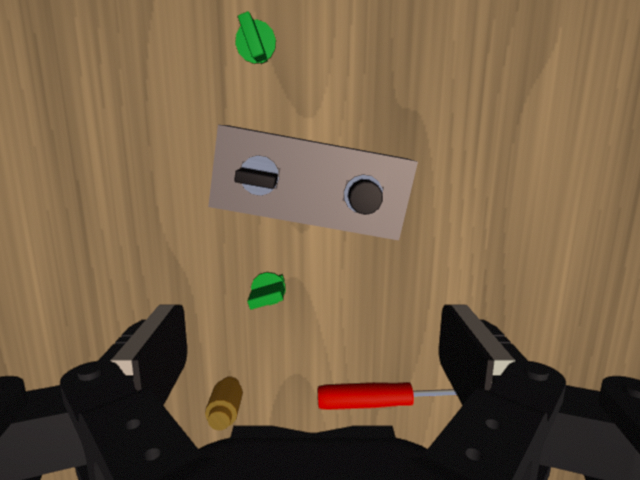

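The unit view shows the keyhole at (291,210) and the locked wing at (341,55), with screws at (217,223), (345,262), (246,117), (381,160) and (422,45). In the rack view, the stud's wing is at (256,177) and the knob at (365,196). The green decoys are at (256,38) and (267,290).

```bash
cat >> h.py <<'E'
def darkrect(im,roi,thr=60):
    u0,u1,v0,v1=roi; m=np.zeros(im.shape[:2],np.uint8)
    m[v0:v1,u0:u1]=(im[v0:v1,u0:u1].max(-1)<thr)*255
    c=max(cv2.findContours(m,cv2.RETR_EXTERNAL,cv2.CHAIN_APPROX_NONE)[0],key=cv2.contourArea)
    return c[:,0,:]
def rect_on(c,z,K,T):
    p=ray(c[:,0],c[:,1],z,K,T)[:,:2]
    (x,y),(w,h),a=cv2.minAreaRect((p*1000).astype(np.float32))
    if w<h: w,h,a=h,w,a+90
    return np.array([x,y])/1000,(w,h),(a+90)%180-90
E
python3 - <<'E'
from h import *
z=np.load("pics/rack1.npz"); K,T,im,d=z["K"],z["T"],z["im"],z["d"]; P=cloud(d,K,T)
c=darkrect(im,(225,290,150,200)); print("wing",rect_on(c,.072,K,T),"z",P[176,250:262,2].round(4))
c=darkrect(im,(335,390,170,222)); print("knob",rect_on(c,.064,K,T))
m=(abs(P[...,2]-.04)<.006)&(P[...,1]>.18)&(P[...,1]<.36)
c=max(cv2.findContours(m.astype(np.uint8),0,1)[0],key=cv2.contourArea)[:,0]; print("rack",rect_on(c,.04,K,T),np.median(P[m][:,2]))
z=np.load("pics/unit1.npz"); K,T,im,d=z["K"],z["T"],z["im"],z["d"]; P=cloud(d,K,T)
c=darkrect(im,(310,370,10,100)); print("lwing",rect_on(c,.122,K,T))
print("hatch z",np.median(P[140:180,280:320,2]),"margin z",np.median(P[100:200,200:210,2]),"keyhole z",P[205:218,291,2].round(3))
s=[]
for u,v in [(217,223),(345,262),(246,117),(381,160),(422,45)]:
    c=darkrect(im,(u-9,u+10,v-9,v+10),100); m=cv2.moments(c.reshape(-1,1,2)); s.append(ray(m["m10"]/m["m00"],m["m01"]/m["m00"],.091,K,T)[0])
s=np.array(s);print(s.round(4)); print(np.diff(s[:,:2],axis=0).round(4))
print("kh",ray(291,210,.09,K,T))
big=cv2.resize(im[150:290,190:370],None,fx=4,fy=4,interpolation=cv2.INTER_CUBIC); cv2.imwrite("pics/khc.png",big[:,:,::-1])
E
```

```text
wing (array([0.47561768, 0.29233353]), (32.277061462402344, 11.768404960632324), -9.598823547363281) z [0.0712 0.0711 0.0699 0.0706 0.0721 0.0721 0.072  0.0709 0.0709 0.0715
 0.0721 0.0725]
knob (array([0.56037549, 0.27641516]), (26.926387786865234, 25.31060028076172), 69.75054931640625)
rack (array([0.51851105, 0.28276694]), (169.74017333984375, 70.1069564819336), -10.316162109375) 0.03956061235368463
lwing (array([ 0.54171295, -0.1355553 ]), (33.84581756591797, 9.23843002319336), 72.49764251708984)
hatch z 0.08947888484733169 margin z 0.08359827950798904 keyhole z [0.068 0.069 0.069 0.066 0.069 0.069 0.069 0.068 0.068 0.068 0.069 0.067
 0.068]
[[ 0.4529 -0.2479  0.091 ]
 [ 0.5497 -0.2786  0.091 ]
 [ 0.4771 -0.1709  0.091 ]
 [ 0.5741 -0.2017  0.091 ]
 [ 0.5985 -0.1246  0.091 ]]
[[ 0.0968 -0.0307]
 [-0.0725  0.1077]
 [ 0.097  -0.0307]
 [ 0.0244  0.077 ]]
kh [[ 0.50872848 -0.23842053  0.09      ]]
```

View pics/khc.png

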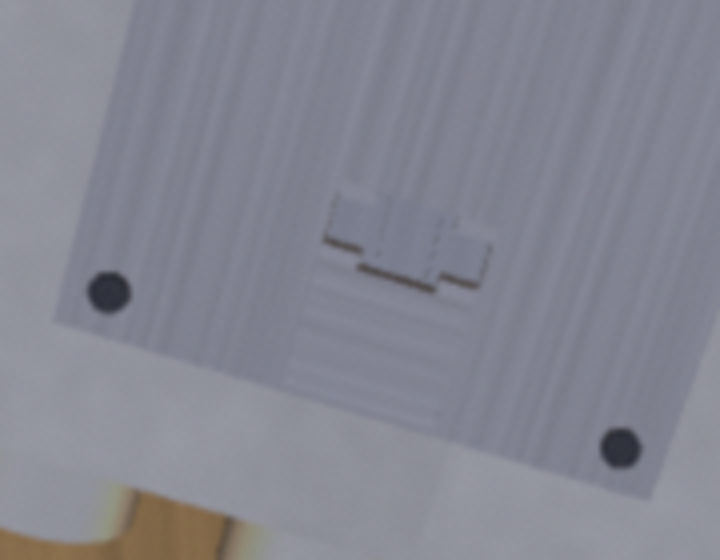

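The hatch centre from the screws is (0.5256,-0.1863) with yaw -17.6°. That puts the keyhole at (0.509,-0.2387), which agrees with the direct ray. Rack size and heights also check out. Grasping now.

```bash
python3 - <<'E'
from h import *
R=[np.pi,0,np.radians(-10.2)]
p=np.array([.4752,.2915])
gripper_to(.045,40); movep([*p,.13],R); hold(.1)
print(observe()['q'].round(2))
print(move_l([*p,.048],.08,max_force=8), observe()['eef_pos'].round(4))
gripper_to(.0,40); s=observe(); print(s['opening'],s['grasp_force'],s['ft_force'].round(1),s['eef_pos'].round(4))
print(move_l([*p,.09],.05,max_force=12), observe()['opening'])
move_l([*p,.2],.15); s=observe(); print(s['opening'],s['grasp_force'],s['ft_force'].round(2),s['time_s'])
movep([.509+.0,-.2387,.2],[np.pi,0,np.radians(-17.6)]); hold(.3); s=observe(); print(s['q'].round(2),s['eef_pos'].round(4),s['opening'],s['time_s'])
shot("wrist","hand1")
E
```

```text
[ 0.41  0.16  1.8  -0.    1.19  2.16]
False [0.4758 0.2917 0.0487]
0.009404248058975646 40.10260283946991 [-0.5 -0.4  2.7] [0.4756 0.2917 0.0486]
False 0.009443801340065523
0.009224031642450172 39.71949756145477 [ 0.2   0.53 -0.42] 9.3667
[-0.58  0.1   1.73  0.    1.32  1.3 ] [ 0.5093 -0.2382  0.2   ] 0.009311274736804811 11.5917
```

View pics/hand1.png

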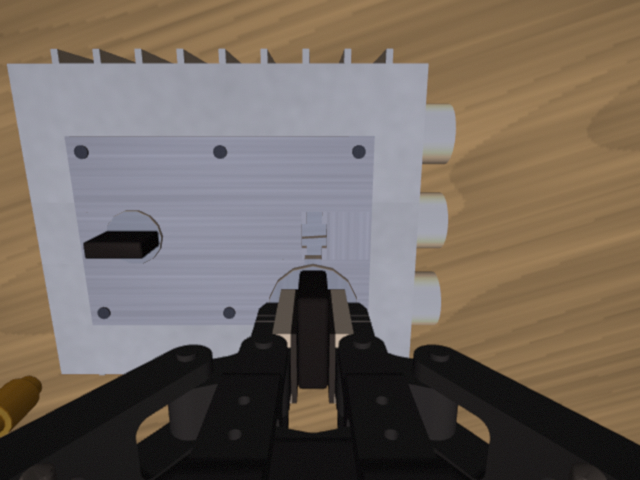

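Held upright: the wing spans about (313,272) to (313,390), with the flange arc apex near (313,265). The keyhole is at (314,236), and the screws are at (81,152), (220,152), (359,152), (104,313) and (229,313). Next I'll measure the stud and keyhole in this same image.

```bash
python3 - <<'E'
from h import *
z=np.load("pics/hand1.npz"); K,T,im,d=z["K"],z["T"],z["im"],z["d"]
s=[]
for u,v in [(81,152),(220,152),(359,152),(104,313),(229,313)]:
    c=darkrect(im,(u-11,u+12,v-11,v+12),100); m=cv2.moments(c.reshape(-1,1,2)); s.append(ray(m["m10"]/m["m00"],m["m01"]/m["m00"],.091,K,T)[0][:2])
s=np.array(s)
# unit-frame screw layout: row +x: y=+80,0,-80 ; row -x: y=+80,0  (order in image left=+y)
L=np.array([[.05,.08],[.05,0],[.05,-.08],[-.05,.08],[-.05,0]])
M,_=cv2.estimateAffinePartial2D(L,s); print("sim scale",np.hypot(M[0,0],M[1,0]),"yaw",np.degrees(np.arctan2(M[1,0],M[0,0])),"centre",M[:,2],"kh",M@[0,-.055,1])
print("resid mm",((L@M[:,:2].T+M[:,2]-s)*1e3).round(1).tolist())
print("kh ray",ray([314],[236],.09,K,T)[0])
# inverse of TCP and flange candidates in image
for h,n in [(.1914,"bot"),(.1954,"top")]:
    for u,v in [(313,265),(272,300),(354,300)]: print(n,u,v,ray(u,v,h,K,T)[0][:2].round(4))
big=cv2.resize(im[200:340,235:395],None,fx=5,fy=4.28,interpolation=cv2.INTER_CUBIC); big=cv2.convertScaleAbs(big,alpha=1.5); cv2.imwrite("pics/hc.png",big[:,:,::-1])
E
```

```text
sim scale 1.0124802894975844 yaw -17.459649650851834 centre [ 0.52594761 -0.18662808] kh [ 0.50923979 -0.23974894]
resid mm [[-0.2, 0.4], [-0.2, 0.1], [-0.2, -0.3], [0.3, -0.0], [0.2, -0.2]]
kh ray [ 0.50907611 -0.23886924  0.09      ]
bot 313 265 [ 0.5239 -0.2428]
bot 272 300 [ 0.5151 -0.2235]
bot 354 300 [ 0.5056 -0.2535]
top 313 265 [ 0.5251 -0.2432]
top 272 300 [ 0.5166 -0.2244]
top 354 300 [ 0.5074 -0.2537]
```

View pics/hc.png

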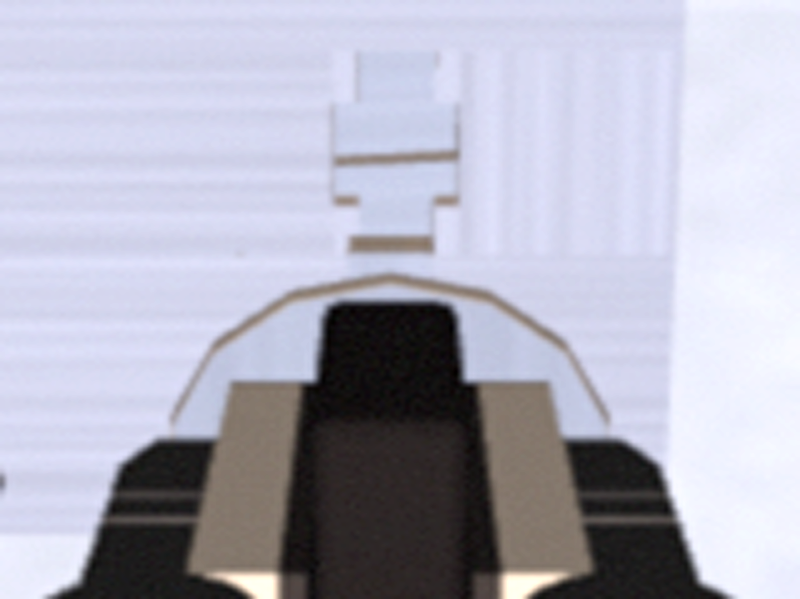

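The zoomed crop shows the slot from (314.4,211.7) to (313.2,258.9), the groove edge inside it nearly straight across, and the polygon vertices of the flange rim. I'll fit both on their planes.

```bash
python3 - <<'E'
from h import *
from scipy.optimize import least_squares
z=np.load("pics/hand1.npz"); K,T=z["K"],z["T"]
o=lambda c:np.array(c,float)/[5,4.2857]+[235,200]-.4
a=np.radians(-17.5); U=np.array([[np.cos(a),np.sin(a)],[-np.sin(a),np.cos(a)]]) # world->unit axes
kh=[o(c) for c in [(397,50),(391,252)]]; k=np.array([ray(*c,.09,K,T)[0][:2] for c in kh]); print("slot len mm",1e3*np.linalg.norm(k[0]-k[1]),"dir",np.degrees(np.arctan2(*(k[0]-k[1])[::-1])),"centre",k.mean(0))
v=o([(390,274),(490,291),(290,291),(568,346),(213,346),(610,425),(170,425)])
p=ray(v[:,0],v[:,1],.1914,K,T)[:,:2]
f=least_squares(lambda c:np.linalg.norm(p-c[:2],axis=1)-.017,p.mean(0)-[.01,0]); print("stud",f.x,"res mm",(f.fun*1e3).round(2))
sq=np.array([ray(*o(c),.09,K,T)[0][:2] for c in [(333,150),(459,150)]]); print("sq width",np.linalg.norm(sq[0]-sq[1])*1e3,"c",sq.mean(0))
tcp=np.array([.5093,-.2382])
print("in unit axes mm: stud-tcp",U@(f.x-tcp)*1e3,"kh-tcp",U@(k.mean(0)-tcp)*1e3,"screwkh-tcp",U@(np.array([.50945,-.2391])-tcp)*1e3,"sq",U@(sq.mean(0)-tcp)*1e3)
E
```

```text
slot len mm 29.987179527488482 dir -18.961622721594512 centre [ 0.50968074 -0.23866685]
stud [ 0.50831852 -0.23773153] res mm [-0.08  0.09  0.1  -0.08 -0.12  0.09  0.12]
sq width 15.512813957119253 c [ 0.50996266 -0.23902009]
in unit axes mm: stud-tcp [-1.07692983  0.15165051] kh-tcp [ 0.50350064 -0.33075217] screwkh-tcp [ 0.41369276 -0.81323939] sq [ 0.87859166 -0.58286803]
```

```bash
cat >> h.py <<'E'
def goto(p,rot,tol=.00015,feed=.03):
    "hover accurately: correct the command by the read tracking error"
    p=np.array(p,float); c=p.copy()
    for _ in range(4):
        move_l(c,feed,rotation=rot); hold(.15); e=p-observe()['eef_pos']
        if np.abs(e).max()<tol: break
        c+=e
    return c
E
python3 - <<'E'
from h import *
R=[np.pi,0,np.radians(-17.5)]
K=np.array([.51057,-.23934]); x=np.array([.9537,-.3007]); y=np.array([.3007,.9537])
move_l([*K,.14],.1,rotation=R)
off=[(0,0),(0,.8),(0,-.8),(.9,0),(-.9,0),(.9,.8),(-.9,.8),(.9,-.8),(-.9,-.8)]
for i,(a,b) in enumerate(off):
    k=K+(a*x+b*y)/1e3
    c=goto([*k,.1225],R)
    hit=move_l([c[0],c[1],.1030],.015,max_force=5); s=observe()
    print(i,hit,s['eef_pos'].round(4),s['tcp_rot'].round(4),s['ft_force'].round(1),s['opening'],s['time_s'])
    if s['eef_pos'][2]<.110: break
E
```

```text
0 True [ 0.5105 -0.2393  0.1035] [-3.1415e+00  4.0000e-04 -3.0540e-01] [-1.2 -0.6  4.9] 0.00958951370063589 15.2833
```

The foot went through on the first try and rests on the ledge at TCP z = 0.1035, as predicted. Now I'll turn it about the stud axis with a regulated light press.

```bash
python3 - <<'E'
from h import *
s=observe(); y0=np.radians(-17.5); r=.00108
ax=lambda t:np.array([np.cos(t),np.sin(t)])
C=s['eef_pos'][:2]-r*ax(y0); zc=.1033
f0=s['ft_force'].copy()
for deg in range(0,117,3):
    t=y0+np.radians(deg); p=C+r*ax(t)
    move_l([*p,zc],.01,rotation=[np.pi,0,t])
    for _ in range(14):
        s=observe(); f=s['ft_force'][2]
        if f>9: zc+=.0002
        elif f<5 and s['eef_pos'][2]>.0978: zc-=.0004
        else: break
        move_l([*p,zc],.02); 
    s=observe()
    print(deg,s['eef_pos'].round(4),round(zc,4),s['ft_force'].round(1),s['torque'].round(2),round(s['time_s'],1))
    if np.hypot(*s['ft_force'][:2])>15 or s['time_s']>50 or s['eef_pos'][2]<.0995: break
E
```

```text
0 [ 0.5107 -0.2394  0.1036] 0.1029 [-1.   0.5  5.6] [0.15 0.23 0.05] 15.8
3 [ 0.5109 -0.2395  0.1035] 0.1025 [-2.5  0.2  8.6] [0.2  0.25 0.03] 16.3
6 [ 0.5111 -0.2395  0.1035] 0.1025 [-1.7 -0.1  7.6] [0.12 0.16 0.03] 16.6
9 [ 0.5112 -0.2396  0.1035] 0.1025 [-0.2 -0.1  6.8] [0.08 0.11 0.11] 16.8
12 [ 0.5112 -0.2396  0.1035] 0.1025 [0.7 0.2 6.8] [-0.02  0.04  0.02] 17.1
15 [ 0.5113 -0.2395  0.1035] 0.1025 [-1.2  0.4  7.2] [-0.    0.02  0.04] 17.3
18 [ 0.5113 -0.2395  0.1035] 0.1025 [ 0.  -0.3  6.1] [-0.    0.01  0.06] 17.6
21 [ 0.5113 -0.2394  0.1035] 0.1025 [-0.   0.3  6.5] [ 0.01  0.03 -0.  ] 17.8
24 [ 0.5113 -0.2394  0.1036] 0.1025 [ 0.5 -0.   5.7] [0.01 0.03 0.01] 18.1
27 [ 0.5113 -0.2393  0.1035] 0.1025 [ 0.4 -0.8  6.5] [-0.05  0.03  0.02] 18.3
30 [ 0.5113 -0.2393  0.1035] 0.1025 [ 0.2 -1.1  6.4] [-0.01  0.01  0.05] 18.6
33 [ 0.5113 -0.2392  0.1035] 0.1025 [ 0.  -0.1  6.7] [-0.01  0.04  0.06] 18.8
36 [ 0.5112 -0.2392  0.1035] 0.1025 [ 0.1 -0.7  6.8] [-0.02 -0.01  0.01] 19.1
39 [ 0.5112 -0.2391  0.1035] 0.1025 [-0.4 -0.8  6.3] [0.01 0.05 0.06] 19.3
42 [ 0.5112 -0.2391  0.1035] 0.10
[... 502 characters left out ...]
2] 21.1
63 [ 0.511  -0.2387  0.1035] 0.1025 [ 0.6 -0.5  6.1] [-0.   -0.11  0.  ] 21.3
66 [ 0.511  -0.2387  0.1035] 0.1025 [-0.1 -0.9  5.6] [-0.02 -0.06  0.02] 21.6
69 [ 0.5109 -0.2386  0.1035] 0.1025 [0.6 0.1 6.7] [ 0.01 -0.1   0.  ] 21.8
72 [ 0.5109 -0.2386  0.1034] 0.1025 [0.  0.1 6.3] [-0.06 -0.07  0.04] 22.1
75 [ 0.5109 -0.2386  0.1033] 0.1021 [-1.4  0.4  8.1] [ 0.02  0.07 -0.02] 22.6
78 [ 0.5109 -0.2387  0.1033] 0.1021 [ 0.3 -0.3  6.3] [-0.   -0.13 -0.03] 22.8
81 [ 0.511  -0.2388  0.1032] 0.1021 [ 0.8 -0.3  5.5] [-0.09 -0.17 -0.01] 23.1
84 [ 0.511  -0.2388  0.1032] 0.1021 [ 0.4 -1.5  5.4] [-0.2  -0.25 -0.02] 23.3
87 [ 0.5099 -0.238   0.0986] 0.0977 [-4.2  1.3  8.4] [0.32 0.51 0.05] 26.3
```

It dropped into the detent at 87° with the flange flush (TCP z = 0.0986, as predicted). I'll release, retreat and check.

```bash
python3 - <<'E'
from h import *
s=observe(); p=s['eef_pos']; t=np.radians(-17.5+87)
hold(.3); gripper_to(.04); hold(.2); p=observe()['eef_pos']
move_l([p[0],p[1],.16],.08,max_force=10); move_l([p[0],p[1],.22],.1)
movep([.525,-.245,.26],[np.pi,0,np.pi/2]); hold(.3); print(observe()['time_s'])
im,d,K,T=shot("wrist","end")
c=darkrect(im,(260,340,170,250)); print(rect_on(c,.122,K,T)); u,v=c.mean(0).astype(int); P=cloud(d,K,T); print(np.median(P[v-3:v+4,u-3:u+4,2]))
E
```

```text
29.6167
(array([ 0.5100867 , -0.23562605]), (34.647640228271484, 9.26583194732666), 69.73020935058594)
0.12145399449017558
```

View pics/end.png

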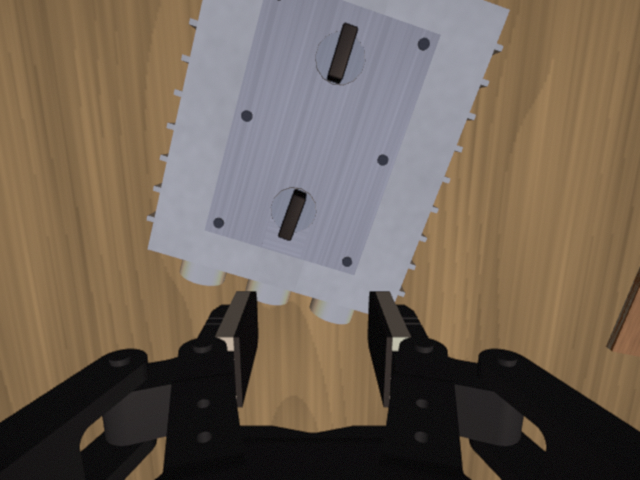

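The fastener sits in the keyhole at (293,214), wing parallel to the locked one. Its top is at 0.1215 m against 0.122 m for flush, and the gripper is clear.

```bash
python3 -c "
from plant import *
print(job_done())"
```

```text
the job is handed in; nothing more can be done
None
```

The fastener is in the keyhole, locked in its detent after about 87° of turn with the flange flush, and released; I handed the job in at about 30 s, but no verdict came back.

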